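# Fit the mortice lock into the door sample and try its latch

### The arm

A 7-joint arm with a two-finger parallel gripper is mounted at the origin on a cart in front of the work surface, level with it; the furniture and walls round the work are solid. World frame = base frame: x ahead of the robot, y to its left, z up, the work surface at z = 0. Lengths are in m, angles in rad, forces in N, time in s.
With the tool pointing down it reaches from about 0.425 to 0.875 m from the base axis. Payload 4.7 kg.
Tool frame: the origin (TCP) lies between the finger pads; the fingertips stand 19 mm ahead of it and the grasp point (between the pads) is the TCP (ctrl.tip_extent is the distance from the TCP to the fingertips, in m); z points along the fingers, y is the line along which they close (so a half turn about z gives the same grasp; the last joint's range is limited). The gripper opens to 87 mm and grips with 3 to 60 N. Pads are 19 mm wide; open, the fingers measure 117 mm over their backs; the gripper's body (75 mm by 190 mm) begins 51 mm behind the grasp point.
Start: joints at [-1.227, 0.321, -0.07, 1.45, 0.023, 1.371, -0.057], TCP at [0.211, 0.615, 0.242] pointing down, gripper open.
Joint ranges: [-2.86, 2.86], [-0.3, 2.09], [-1.38, 1.24], [0.06, 2.45], [-1.56, 4.7], [0.09, 2.05], [-2.69, 2.69]. Speed limits (rad/s): [2.57, 2.57, 3.14, 3.14, 3.14, 3.14, 3.14].

### API

Orientations are given as a rotation vector (axis times angle).
In Python, from bench import ctrl gives the robot as it stands.
- The arm moves only by the shell command python3 -m crank 'ROWS' [OPENING] [FORCE]. ROWS is JSON, a list of rows, each an object of numbers: "tx", "ty", "tz": the shift along the tool's x, y, z in mm; "turn": the turn about the tool's z in units of 5 degrees (1.0 is 5 degrees). In form: [{"tx": .., "ty": .., "tz": .., "turn": ..}, ...]. A call has 1 to 5 rows; each row is the pose to reach, as a shift and turn from the pose commanded when the call began, along the tool's axes at that moment; what a row does not reach only later rows make up. A row lasts 1/8 s, in which the tool goes at most 62.5 mm and 10.7 degrees, less where a joint would pass 70% of its speed; a pose out of reach is approached as far as the arm can. A call with a gripper value outside its range is refused whole. OPENING is the finger opening in mm, from 0 to 87, set as the call begins (- or left out, the last holds). The fingers move at their own pace and stop on an object; FORCE is the grip in N (left out, the last holds). Time passes only in rows, so rows that repeat a pose let the fingers close. It gives the time, the measured TCP pose, the force, the opening and the grip force at its end, in the units of the state.
- ctrl.get_state(): the state, without advancing time (a new reading comes with each control period).
- ctrl.get_image(name): name is "scene" or "top"; returns (picture, depth): 420x560x3 uint8, red, green, blue; 420x560 float32, m along the optical axis (not along the pixel's ray), 0 where there is no reading.
- ctrl.camera_model(name): a dict with "intrinsics" (3x3 intrinsics, pixels), "dist_coeffs" ([k1, k2, p1, p2, k3] as OpenCV has them; the pictures are not rectified), "origin" and "orientation" of the camera in the world. Camera axes: x right, y down, z forward; pixel columns grow to the right and rows downward; lengths in m; the calibration is good to about 2 mm. A picture is of the moment at which its call begins. camera_model takes no time and is no camera call.
- ctrl.close_job(): hands the job in; it is judged then, once.
Trained networks look in the newest picture that a camera, given by its name, has taken for a name from the list of things; names that differ only in an ending like _2 or _b are one class to them, and where a whole thing is asked for, a point or a joint stands for the part that bears it (a point fixed in the world has none). Each returns a list of dicts, best first, with "confidence" (0 to 1); they miss things now and then, are a little off and sometimes report something else, mostly with a low value. They report only what shows in the picture. A call takes as long as a camera call.
- ctrl.recognise(camera, query): "xyz" ([x, y, z] in m, in world coordinates, good to about 4 mm: the middle of the surface that is visible of it).
- ctrl.mark_of(camera, query): "xyz" ([x, y, z] in m, in world coordinates, good to about 4 mm: a listed point, or the origin of a listed thing).
The state is a dict: "time": time; "joint_positions": joint angles; "qd": joint speeds; "joint_torque": joint torques, N m; "position": TCP position; "tool_rot": TCP orientation; "ft_force": force on the tool from outside, world axes, zero at the start; "torque": the same for the moment, N m; "grip_width": opening from 0.0 (shut) to 1.0 (fully open); "grip_force": force on a finger pad.
Only numpy, scipy, OpenCV 4.12 (cv2) and the standard library are available. Lean on these libraries where they do the work, as an engineer would, in place of code of your own. Each camera call takes 0.05 s, during which the arm holds its last target. There are 200 camera calls.

### The job

Draw the mortice lock out of its wooden stand and ease its flat case down into the slot in the edge of the door sample clamped in the tilted vice, the latch at the end of the sample with the round handle rose and the bolt at the keyhole, until the faceplate lies flush in its recess; do not let it drop. Let go of it, then press the spring latch right in and let it spring back out. Leave the padlock, the tester and the spare cylinder as they lie.

Things in the scene. Friction and masses are not known exactly. Their poses are not given: they have to be found in the camera images.
- lock: Flat mortice lock, 0.4 kg. Origin: middle of the faceplate's outer face; z out of it, y along it to the latch, x across. Faceplate 22 x 160 x 4 mm below the origin; dark case 16 x 116, to 70 mm below (last 4 mm 12.5 x 112). Brass bolt (carry it by this) 13 x 30, 22 high, at y -20; brass spring latch 13 x 20, 11 high, bevelled, at y +34. Starts upright in the stand, latch away from the robot.
- bolt_grip (a point): Middle of the thrown bolt, 11 mm above the faceplate's outer face; axes as the lock's; the bolt is 13 mm thick along x.
- latch_tip (a point): Middle of the flat end of the spring latch (moves with it), 11 mm above the faceplate when the latch is out; axes as the lock's.
- latch (a joint): Travel of the spring latch into the lock, m: 0 fully out, 0.009 fully in; the spring takes 2 N to start and about 5.3 N at the end, and pushes it out again.
- lock_stand: Fixed light wooden stand, 78 (x) x 134 (y) x 47 mm, slot along its y 19 mm wide, 123 long, 35 deep; the lock case stands on the slot's floor, the faceplate's outer face 82 mm above the worktop. Origin: centre of its underside.
- door_block: Piece of wooden door 44 x 200 x 105 mm, its lock edge looking up and 30 deg towards the robot. Origin: middle of the edge surface; z out of it (the lock slides in along -z), y along it to the end with the round rose (keyhole plate at -y), x across. Faceplate recess 25 x 163, 4 deep; in it the slot 19 x 120, 73 deep from the surface. Lock home and right way round: its frame equals this one.
- vice: Fixed blue tilting vice, base 120 (x) x 150 (y) mm, holding the door sample; its screw and T-bar point at the robot, low down. Origin: centre of its underside on the worktop; the middle of the sample's lock edge is 56 mm before it (towards -x of the vice) and 173 mm up.
- euro_cylinder: Brass lock cylinder, 33 x 65 x 17 mm, lying near the stand; a bystander. Origin: centre of its underside.
- block_padlock: Grey block padlock, 41 x 53 x 24 mm, lying left of the vice; a bystander. Origin: centre of its underside.
- voltage_tester: Yellow pen-shaped voltage tester, 148 mm long, 15 thick, lying along the front of the worktop before the key duplicator; a bystander. Origin: centre of its underside.

How it is judged:
By the outcome, as a careful person would: the job done as asked, in the order asked, and still so for the second after the job is handed in, with the robot touching nothing.
It also fails if it takes over 64 s, if anything falls off the work surface, if the arm or the gripper's body presses on something with over 40 N, if the wrist force passes 120 N, or if a joint passes its speed limit or range.

## Working session

There is one attempt and no reset: what is moved stays moved. The work goes in short steps, Python scripts to look and compute and a shell command to move; the robot and the scene stay as the last step left them, time stands still between calls to the robot, and variables do not carry over. Pictures are saved under pics/ and viewed, at most 10 in all, crops included, and the job is handed in when it is done.

```bash
ls; mkdir -p pics
python3 - <<'E'
from bench import ctrl
import cv2,numpy as np
np.set_printoptions(precision=4,suppress=True)
for c in ("scene","top"):
    im,d=ctrl.get_image(c); cv2.imwrite(f"pics/{c}1.png",im[:,:,::-1]); np.savez(f"{c}1.npz",im=im,d=d)
    m=ctrl.camera_model(c); print(c,m)
    for q in ("lock","bolt_grip","latch_tip","lock_stand","door_block","vice","euro_cylinder","block_padlock","voltage_tester"):
        print(q,[(np.round(r["xyz"],4),round(r["confidence"],2)) for r in ctrl.mark_of(c,q)][:2])
s=ctrl.get_state();print(s)
E
```

```text
pics
scene {'intrinsics': array([[453.0679,   0.    , 280.5162],
       [  0.    , 453.0679, 206.5702],
       [  0.    ,   0.    ,   1.    ]]), 'dist_coeffs': array([-0.0661,  0.    ,  0.    ,  0.    ,  0.    ]), 'origin': array([-0.2854, -0.9801,  0.7108]), 'orientation': array([-1.9047,  0.7127, -0.474 ])}
lock [(array([ 0.5433, -0.4027,  0.086 ]), 0.72)]
bolt_grip [(array([ 0.5214, -0.4119,  0.0936]), 0.69)]
latch_tip [(array([ 0.578 , -0.3922,  0.0938]), 0.38)]
lock_stand [(array([ 0.5404, -0.4021, -0.0017]), 0.74), (array([ 0.5787, -0.3919,  0.0948]), 0.3)]
door_block [(array([0.5724, 0.1948, 0.1736]), 0.77)]
vice [(array([0.6263, 0.2065, 0.0013]), 0.88)]
euro_cylinder [(array([ 0.5432, -0.3992, -0.0008]), 0.39)]
block_padlock [(array([0.4584, 0.415 , 0.0021]), 0.72)]
voltage_tester [(array([ 0.468 , -0.215 ,  0.0002]), 0.5)]
top {'intrinsics': array([[463.6739,   0.    , 277.7633],
       [  0.    , 463.6739, 208.2999],
       [  0.    ,   0.    ,   1.    ]]), 'dist_coeffs': array([-0.1342,  0.    ,  0.    ,  0.    ,  0.    ]), 'origin': array([ 0.3594, -0.077 ,  1.6845]), 'or
[... 491 characters left out ...]
.0024]), 0.61)]
block_padlock [(array([ 0.4633,  0.4151, -0.0009]), 0.64), (array([ 0.5443, -0.4008,  0.0852]), 0.59)]
voltage_tester [(array([ 0.4672, -0.218 , -0.0002]), 0.46)]
{'time': 1.0, 'joint_positions': array([-1.2269,  0.321 , -0.0701,  1.4505,  0.0226,  1.3708, -0.0569]), 'qd': array([ 0.0016,  0.0009,  0.0005,  0.0015,  0.0003,  0.0003, -0.0007]), 'joint_torque': array([  0.0005, -49.1109,  -0.4026, -31.2786,  -0.0636,   0.0334,
         0.    ]), 'position': array([0.2105, 0.615 , 0.2416]), 'tool_rot': array([0.5156, 3.099 , 0.0001]), 'ft_force': array([ 0.4134,  0.064 , -0.246 ]), 'torque': array([ 0.0274,  0.0305, -0.0491]), 'grip_force': 0.0, 'grip_width': 0.9989150785794987}
```

View pics/scene1.png

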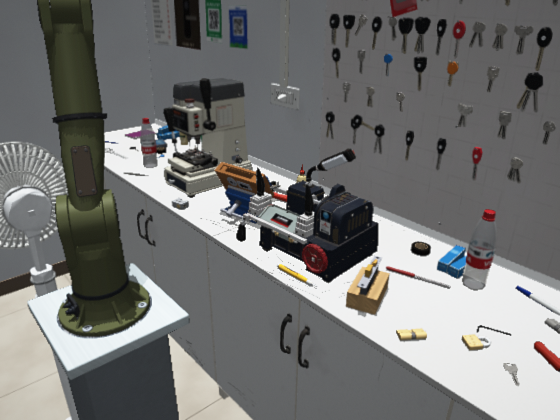

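View pics/top1.png

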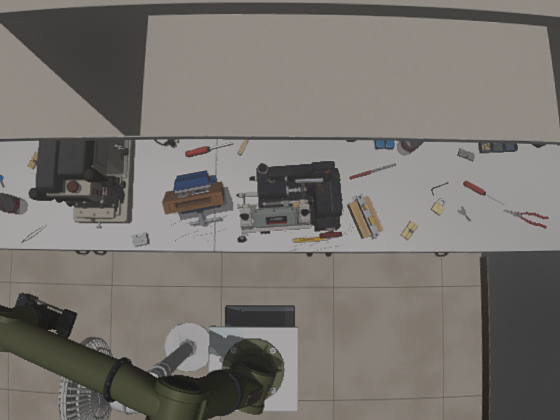

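Run:
```python
import cv2,numpy as np
t=cv2.imread('pics/top1.png');s=cv2.imread('pics/scene1.png')
r=lambda a:cv2.resize(a,(400,300),interpolation=cv2.INTER_CUBIC)
cv2.imwrite('pics/crop1.png',np.vstack([np.hstack([r(t[165:237,146:242]),r(t[178:250,320:416])]),np.hstack([r(s[150:222,200:296]),r(s[245:317,325:421])])]))
```

```text
(no output)
```

View pics/crop1.png

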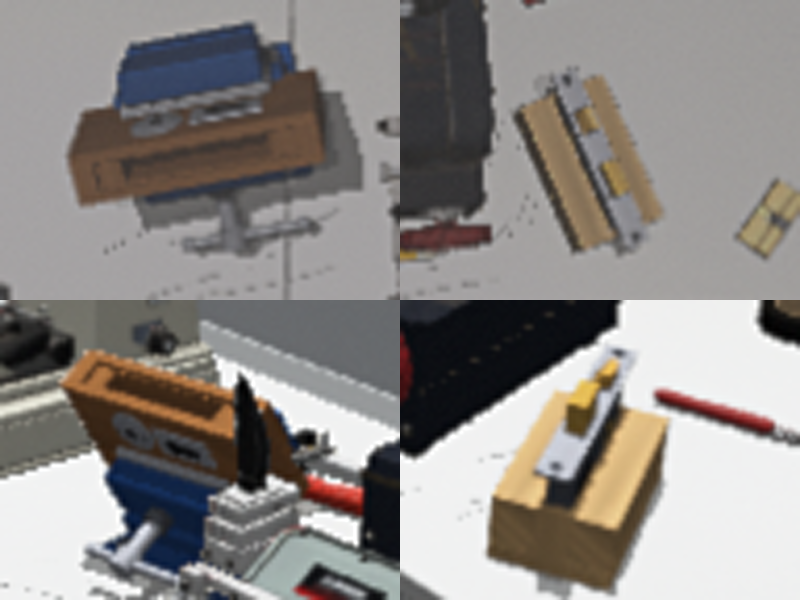

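```bash
cat > h.py <<'E'
import numpy as np,cv2
from scipy.spatial.transform import Rotation as R
np.set_printoptions(precision=4,suppress=True)
def cloud(ctrl,c,d):
    m=ctrl.camera_model(c);v,u=np.nonzero(d>0)
    p=cv2.undistortPoints(np.stack([u,v],1).astype(np.float64)[:,None],m["intrinsics"],m["dist_coeffs"])[:,0]
    z=d[v,u];P=np.c_[p*z[:,None],z]
    return P@R.from_rotvec(m["orientation"]).as_matrix().T+m["origin"],u,v
def project(ctrl,c,P):
    m=ctrl.camera_model(c);r=R.from_rotvec(m["orientation"]).inv()
    t=-r.apply(m["origin"])
    return cv2.projectPoints(np.asarray(P,float),r.as_rotvec(),t,m["intrinsics"],m["dist_coeffs"])[0][:,0]
def axes(ang): # door axes with y at angle ang
    h=ang-np.pi/2; f=np.array([np.cos(h),np.sin(h),0]); z=-.5*f+np.array([0,0,np.sqrt(.75)])
    y=np.array([np.cos(ang),np.sin(ang),0]); return np.c_[np.cross(y,z),y,z]
E
python3 - <<'E'
from bench import ctrl
from h import *
for c in ("scene","top"):
    D=np.load(f"{c}1.npz");P,u,v=cloud(ctrl,c,D["d"]);col=D["im"][v,u].astype(float)
    near=np.linalg.norm(P[:,:2]-[.545,-.401],axis=1)<.1
    a=P[near&(abs(P[:,2]-.082)<.006)];rt=cv2.minAreaRect((a[:,:2]*1000).astype(np.float32));print(c,"face",len(a),np.median(a[:,2]),rt)
    a=P[near&(P[:,2]>.099)];print("bolt top",len(a),a.mean(0) if len(a) else 0,a[:,2].max())
    a=P[near&(abs(P[:,2]-.047)<.005)];rt=cv2.minAreaRect((a[:,:2]*1000).astype(np.float32));print("stand",len(a),rt)
    # door plane
    brown=(col[:,0]>col[:,2]*1.35)&(np.linalg.norm(P[:,:2]-[.575,.195],axis=1)<.125)&(P[:,2]>.13)
    a=P[brown]; best=None
    for t in np.deg2rad(np.arange(90,115,.5)):
        for o in np.arange(-.012,.012,.001):
            A=axes(t);q=(a-[.575,.195,.172])@A;n=(abs(q[:,2]-o)<.0025).sum()
            if best is None or n>best[0]: best=(n,t,o)
    n,t,o=best;A=axes(t);q=(a-[.575,.195,.172])@A;k=abs(q[:,2]-o)<.003
    rt=cv2.minAreaRect((q[k][:,:2]*1000).astype(np.float32));
    ctr=np.array([.575,.195,.172])+A@[rt[0][0]/1e3,rt[0][1]/1e3,o]
    pl=a[k]-a[k].mean(0);nn=np.linalg.svd(pl)[2][2];print("door",n,np.rad2deg(t),o,rt,ctr,"normal",nn*np.sign(nn[2]))
    g=lambda x0,x1,y0,y1:P[(P[:,0]>x0)&(P[:,0]<x1)&(P[:,1]>y0)&(P[:,1]<y1),2].max()
    print("heights near machine",[(y,round(g(.48,.7,y,y+.03),3)) for y in np.arange(-.3,.35,.05)])
E
```

```text
scene face 233 0.08199543993672709 ((543.3894653320312, -402.29254150390625), (164.1800537109375, 22.97001838684082), 22.93226432800293)
bolt top 43 [ 0.5224 -0.4117  0.1035] 0.10621035059960937
stand 642 ((532.7195434570312, -374.47772216796875), (140.32798767089844, 134.67514038085938), 22.746877670288086)
door 220 99.5 0.0010000000000000113 ((-2.258573532104492, 2.55596923828125), (48.533912658691406, 205.0742950439453), 1.344498872756958) [0.5722 0.1971 0.1717] normal [-0.4927 -0.0834  0.8662]
heights near machine [(np.float64(-0.3), np.float64(0.207)), (np.float64(-0.25), np.float64(0.348)), (np.float64(-0.2), np.float64(0.33)), (np.float64(-0.15000000000000002), np.float64(0.299)), (np.float64(-0.10000000000000003), np.float64(0.259)), (np.float64(-0.050000000000000044), np.float64(0.189)), (np.float64(-5.551115123125783e-17), np.float64(0.245)), (np.float64(0.04999999999999993), np.float64(0.161)), (np.float64(0.09999999999999992), np.float64(0.185)), (np.float64(0.1499999999999999), np.float64(0.185)), (np.float64(0.1999999999999999), np.float64(0.186)), (np.float64(0.2499999
[... 568 characters left out ...]
 -0.0889  0.8638]
heights near machine [(np.float64(-0.3), np.float64(1.304)), (np.float64(-0.25), np.float64(1.304)), (np.float64(-0.2), np.float64(1.304)), (np.float64(-0.15000000000000002), np.float64(1.304)), (np.float64(-0.10000000000000003), np.float64(1.304)), (np.float64(-0.050000000000000044), np.float64(1.303)), (np.float64(-5.551115123125783e-17), np.float64(1.304)), (np.float64(0.04999999999999993), np.float64(1.304)), (np.float64(0.09999999999999992), np.float64(1.304)), (np.float64(0.1499999999999999), np.float64(1.304)), (np.float64(0.1999999999999999), np.float64(1.279)), (np.float64(0.24999999999999983), np.float64(0.869)), (np.float64(0.2999999999999999), np.float64(0.87))]
```

```bash
cat >> h.py <<'E'
def rel(ctrl,goals):
    s=ctrl.get_state();M=R.from_rotvec(s["tool_rot"]).as_matrix();a0=np.degrees(np.arctan2(M[1,1],M[0,1]))
    print("pos",s["position"],"yang",round(a0,2),"z",M[:,2],"F",s["ft_force"],"T",s["torque"],"t",round(s["time"],2),"w",round(s["grip_width"]*87,1),"gf",round(s["grip_force"],1))
    for x,y,z,a in goals:
        d=M.T@(np.array([x,y,z])-s["position"])*1000; print("rel",np.round(d,1),"turn",round((a0-a)/5,2))
E
python3 -c "
from bench import ctrl
from h import *
rel(ctrl,[(.37,.42,.42,55),(.5,.1,.5,40),(.54,-.2,.5,22.9),(.5249,-.4105,.35,22.9),(.5249,-.4105,.2,22.9)])"
```

```text
pos [0.2105 0.615  0.2416] yang 71.11 z [ 0.      0.0001 -1.    ] F [ 0.4134  0.064  -0.246 ] T [ 0.0274  0.0305 -0.0491] t 1.0 w 86.9 gf 0.0
rel [-214.1 -132.8 -178.4] turn 3.22
rel [-440.7 -393.5 -258.5] turn 6.22
rel [-575.7 -664.4 -258.5] turn 9.64
rel [-629.5 -868.4 -108.5] turn 9.64
rel [-629.5 -868.4   41.5] turn 9.64
```

```bash
python3 -m crank '[{"tx":-42,"ty":-26,"tz":-35,"turn":0.7},{"tx":-84,"ty":-52,"tz":-70,"turn":1.4},{"tx":-126,"ty":-78,"tz":-105,"turn":2},{"tx":-170,"ty":-105,"tz":-140,"turn":2.6},{"tx":-214,"ty":-133,"tz":-178,"turn":3.2}]' 46; python3 -c "
from bench import ctrl
from h import *
rel(ctrl,[(.5,.1,.5,40),(.54,-.2,.5,22.9),(.5249,-.4105,.35,22.9),(.5249,-.4105,.2,22.9)])"
```

```text
time: 1.62
position: [0.3698, 0.4195, 0.4197]
tool_rot: [0.945, 2.996, 0.001]
ft_force: [1.4, 0.4, -0.1]
grip_width: 0.558
grip_force: 0.0
pos [0.3698 0.4195 0.4197] yang 55.0 z [ 0.0004  0.0004 -1.    ] F [ 1.4321  0.4239 -0.103 ] T [0.0564 0.0123 0.0194] t 1.62 w 48.5 gf 0.0
rel [-289.9 -187.   -80.4] turn 3.0
rel [-494.8 -409.8  -80.5] turn 6.42
rel [-603.1 -590.9   69.4] turn 6.42
rel [-603.1 -591.   219.4] turn 6.42
```

```bash
python3 -m crank '[{"tx":-48,"ty":-32,"tz":-20,"turn":0.5},{"tx":-96,"ty":-62,"tz":-40,"turn":1},{"tx":-144,"ty":-93,"tz":-55,"turn":1.5},{"tx":-192,"ty":-124,"tz":-70,"turn":2},{"tx":-240,"ty":-155,"tz":-80,"turn":2.5}]'; python3 -m crank '[{"tx":-48,"ty":-36,"tz":0,"turn":0.5},{"tx":-96,"ty":-72,"tz":0,"turn":1},{"tx":-140,"ty":-110,"tz":0,"turn":1.5},{"tx":-180,"ty":-150,"tz":0,"turn":2},{"tx":-218,"ty":-190,"tz":0,"turn":2.5}]';python3 -c "
from bench import ctrl
from h import *
rel(ctrl,[(.54,-.2,.5,22.9),(.5249,-.4105,.35,22.9),(.5249,-.4105,.2,22.9)])"
```

```text
time: 2.25
position: [0.4775, 0.1548, 0.4995]
tool_rot: [1.264, 2.875, 0.002]
ft_force: [0.4, 1.0, -0.2]
grip_width: 0.53
grip_force: 0.0
time: 2.88
position: [0.4843, -0.1344, 0.4986]
tool_rot: [1.57, 2.72, 0.001]
ft_force: [0.1, 0.1, 0.7]
grip_width: 0.53
grip_force: 0.0
pos [ 0.4843 -0.1344  0.4986] yang 30.02 z [ 0.0009  0.0004 -1.    ] F [0.1294 0.0809 0.7477] T [-0.0475 -0.0253  0.0336] t 2.88 w 46.1 gf 0.0
rel [-84.7  15.4  -1.4] turn 1.42
rel [-259.4 -103.2  148.5] turn 1.42
rel [-259.3 -103.3  298.5] turn 1.42
```

```bash
python3 -m crank '[{"tx":-55,"ty":-22,"tz":0,"turn":0.3},{"tx":-110,"ty":-44,"tz":0,"turn":0.6},{"tx":-165,"ty":-66,"tz":0,"turn":0.9},{"tx":-215,"ty":-86,"tz":20,"turn":1.2},{"tx":-259,"ty":-103,"tz":60,"turn":1.42}]'; python3 -m crank '[{"tz":60},{"tz":120},{"tz":180},{"tz":220},{"tz":220}]';python3 - <<'E'
from bench import ctrl
from h import *
im,d=ctrl.get_image("scene"); cv2.imwrite("pics/s2.png",cv2.resize(im[230:330,310:440,::-1],(780,600),interpolation=cv2.INTER_CUBIC))
rel(ctrl,[(.5249,-.4105,.2,22.9),(.5249,-.4105,.108,22.9)])
E
```

```text
time: 3.5
position: [0.526, -0.4108, 0.4388]
tool_rot: [1.734, 2.616, -0.002]
ft_force: [1.0, 0.1, -0.2]
grip_width: 0.528
grip_force: 0.0
pos [ 0.5232 -0.4155  0.43  ] yang 22.46 z [-0.0083 -0.0006 -1.    ] F [-3.8333  1.6709 -4.7461] T [ 0.0033  0.2892 -0.0059] t 3.55 w 46.2 gf 0.0
rel [  3.4   5.3 230. ] turn -0.09
rel [  3.2   6.  322. ] turn -0.09$[0]: bad value
```

View pics/s2.png

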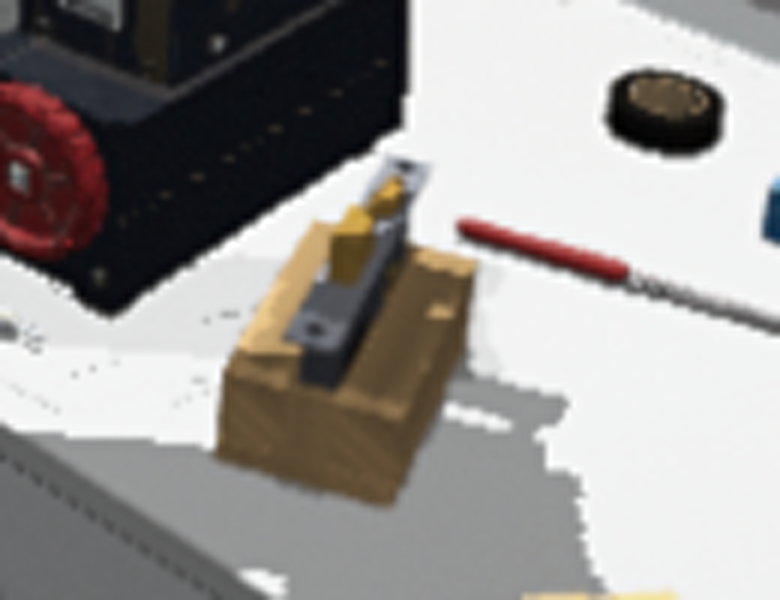

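```bash
python3 -m crank '[{"tx":0,"ty":0,"tz":55,"turn":0},{"tx":0,"ty":0,"tz":110,"turn":0},{"tx":0,"ty":0,"tz":165,"turn":0},{"tx":0,"ty":0,"tz":215,"turn":0},{"tx":0,"ty":0,"tz":240,"turn":0}]';python3 -m crank '[{"tx":0,"ty":0,"tz":0,"turn":0},{"tx":0,"ty":0,"tz":0,"turn":0}]'
python3 - <<'E'
from bench import ctrl
from h import *
rel(ctrl,[(.5249,-.4105,.2,22.9),(.5249,-.4105,.108,22.9)])
E
```

```text
time: 4.18
position: [0.5248, -0.4065, 0.195]
tool_rot: [-1.731, -2.617, -0.001]
ft_force: [-0.2, -0.3, 0.1]
grip_width: 0.527
grip_force: 0.0
time: 4.42
position: [0.5262, -0.4087, 0.1999]
tool_rot: [1.732, 2.618, -0.0]
ft_force: [-0.1, -0.3, -0.2]
grip_width: 0.526
grip_force: 0.0
pos [ 0.5262 -0.4087  0.1999] yang 23.01 z [ 0.0017 -0.0012 -1.    ] F [-0.1106 -0.3499 -0.2334] T [-0.0818  0.0027 -0.0173] t 4.42 w 45.8 gf 0.0
rel [-1.2 -1.9 -0.1] turn 0.02
rel [-1.  -2.  91.9] turn 0.02
```

```bash
python3 -m crank '[{"tx":-1,"ty":-2,"tz":35,"turn":0},{"tx":-1,"ty":-2,"tz":65,"turn":0},{"tx":-1,"ty":-2,"tz":85,"turn":0},{"tx":-1,"ty":-2,"tz":92,"turn":0},{"tx":-1,"ty":-2,"tz":92,"turn":0}]';python3 -m crank '[{"tx":0,"ty":0,"tz":0,"turn":0},{"tx":0,"ty":0,"tz":0,"turn":0},{"tx":0,"ty":0,"tz":0,"turn":0},{"tx":0,"ty":0,"tz":0,"turn":0},{"tx":0,"ty":0,"tz":0,"turn":0}]' 20 40
python3 - <<'E'
from bench import ctrl
from h import *
rel(ctrl,[])
E
```

```text
time: 5.05
position: [0.5245, -0.4101, 0.107]
tool_rot: [1.733, 2.619, -0.0]
ft_force: [0.3, 0.2, -0.1]
grip_width: 0.53
grip_force: 0.0
time: 5.68
position: [0.5252, -0.4098, 0.1072]
tool_rot: [1.732, 2.619, 0.001]
ft_force: [1.0, 1.1, 5.0]
grip_width: 0.34
grip_force: 40.0
pos [ 0.5252 -0.4098  0.1072] yang 23.04 z [ 0.0021 -0.0005 -1.    ] F [0.9616 1.0502 5.018 ] T [ 0.1176 -0.3947  0.0059] t 5.67 w 29.6 gf 40.0
```

```bash
python3 -m crank '[{"tx":0,"ty":0,"tz":-6,"turn":0},{"tx":0,"ty":0,"tz":-14,"turn":0},{"tx":0,"ty":0,"tz":-22,"turn":0},{"tx":0,"ty":0,"tz":-30,"turn":0},{"tx":0,"ty":0,"tz":-30,"turn":0}]'
python3 - <<'E'
from bench import ctrl
from h import *
rel(ctrl,[])
im,d=ctrl.get_image("scene");P,u,v=cloud(ctrl,"scene",d)
a=np.radians(22.9);ly=np.array([np.cos(a),np.sin(a),0]);lx=np.array([np.sin(a),-np.cos(a),0])
Q=P-np.array([.5433,-.4027,0]);q=np.c_[Q@lx,Q@ly,P[:,2]]
k=(abs(q[:,1])<.08)&(abs(q[:,0])<.012)&(abs(q[:,2]-.112)<.006);print(len(q[k]),np.median(q[k],0),np.polyfit(q[k][:,1],q[k][:,2],1))
E
```

```text
time: 6.3
position: [0.5245, -0.4102, 0.1373]
tool_rot: [1.733, 2.619, 0.0]
ft_force: [0.6, -1.6, -4.4]
grip_width: 0.342
grip_force: 40.0
pos [ 0.5245 -0.4102  0.1373] yang 23.0 z [ 0.0013 -0.0007 -1.    ] F [ 0.6189 -1.5695 -4.3519] T [-0.0949  0.1161 -0.0351] t 6.3 w 29.7 gf 40.0
143 [ 0.0044 -0.048   0.1119] [0.0056 0.1122]
```

```bash
python3 -m crank '[{"tx":3,"ty":0,"tz":0,"turn":0},{"tx":8,"ty":0,"tz":0,"turn":0},{"tx":13,"ty":0,"tz":0.6,"turn":0},{"tx":18,"ty":0,"tz":1.5,"turn":0},{"tx":18,"ty":0,"tz":1.5,"turn":0}]' - 20
cat > chk.py <<'E'
from bench import ctrl
from h import *
import sys
# tilt of the faceplate in tool frame, from scene depth
rel(ctrl,[])
im,d=ctrl.get_image("scene");P,u,v=cloud(ctrl,"scene",d)
s=ctrl.get_state();M=R.from_rotvec(s["tool_rot"]).as_matrix()
q=(P-s["position"])@M  # tool frame; lock x=-tool x, lock y = tool y, up=-tool z
q=np.c_[-q[:,0],q[:,1],-q[:,2]]
c=im[v,u].astype(int)
k=(abs(q[:,0])<.06)&(q[:,1]>-.065)&(q[:,1]<.105)&(q[:,2]<-.018)&(q[:,2]>-.045)&(np.abs(c[:,0]-c[:,2])<40)&(c.sum(1)>330)
np.save("k.npy",np.c_[q[k],c[k]])
A=q[k]
def cost(th):
    n=A[:,2]*np.cos(th)-A[:,0]*np.sin(th)
    h,e=np.histogram(n,bins=np.arange(-.06,.0,.0015));return h.max()
T=np.radians(np.arange(-10,50,1));C=[cost(t) for t in T];print(len(A),"tilt",np.degrees(T[np.argsort(C)[::-1][:5]]),sorted(C)[::-1][:5])
E
python3 chk.py
```

```text
time: 6.98
position: [0.5171, -0.3929, 0.1351]
tool_rot: [1.733, 2.62, 0.001]
ft_force: [0.9, -1.6, -2.4]
grip_width: 0.341
grip_force: 20.0
pos [ 0.5171 -0.3929  0.1351] yang 23.02 z [ 0.0004  0.0002 -1.    ] F [ 0.8735 -1.6176 -2.3607] T [-0.6273 -0.1794  0.0054] t 6.97 w 29.7 gf 20.0
24 tilt [11. 12. 15. 13.  9.] [np.int64(10), np.int64(9), np.int64(9), np.int64(9), np.int64(9)]
```

```bash
python3 -m crank '[{"tx":6,"ty":0,"tz":1.6,"turn":0},{"tx":12,"ty":0,"tz":3.6,"turn":0},{"tx":18,"ty":0,"tz":6,"turn":0},{"tx":24,"ty":0,"tz":8.8,"turn":0},{"tx":26,"ty":0,"tz":9.8,"turn":0}]'; sed -i 's/^im,d=.*/im,d=ctrl.get_image("scene");P,u,v=cloud(ctrl,"scene",d);cv2.imwrite(sys.argv[1],cv2.resize(im[230:330,310:440,::-1],(780,600),interpolation=cv2.INTER_CUBIC))/' chk.py; python3 chk.py pics/s3.png
```

```text
time: 7.65
position: [0.5067, -0.3686, 0.1249]
tool_rot: [-1.733, -2.62, -0.001]
ft_force: [-0.2, -1.1, 0.5]
grip_width: 0.344
grip_force: 20.0
pos [ 0.5067 -0.3686  0.1249] yang 23.03 z [-0.0003  0.0007 -1.    ] F [-0.1814 -1.0517  0.4553] T [-0.6619 -0.1355 -0.0474] t 7.65 w 29.9 gf 20.0
19 tilt [31.  2.  0.  1. 29.] [np.int64(8), np.int64(8), np.int64(8), np.int64(8), np.int64(7)]
```

View pics/s3.png

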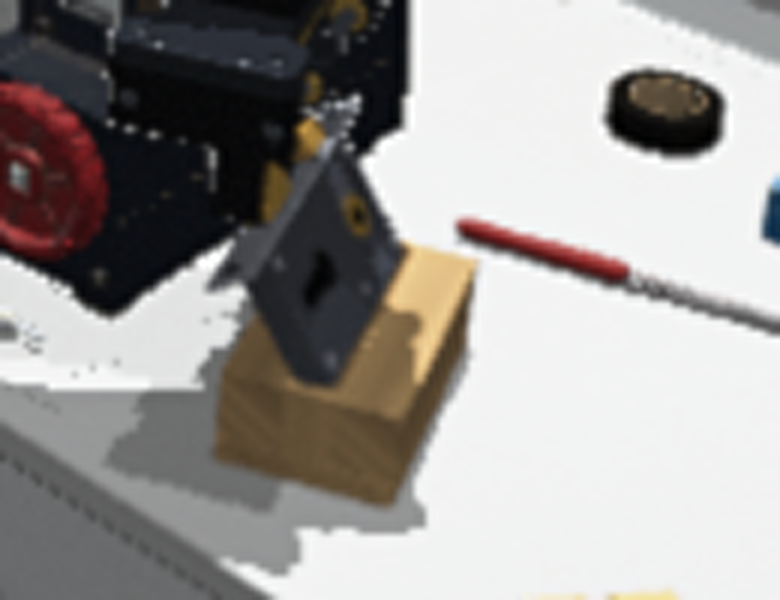

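```bash
python3 -m crank '[{"tx":0,"ty":0,"tz":0,"turn":0},{"tx":0,"ty":0,"tz":-10,"turn":0},{"tx":0,"ty":0,"tz":-40,"turn":0},{"tx":0,"ty":0,"tz":-75,"turn":0},{"tx":0,"ty":0,"tz":-75,"turn":0}]' - 55;  cat > fit.py <<'E'
from bench import ctrl
from h import *
rel(ctrl,[])
s=ctrl.get_state();M=R.from_rotvec(s["tool_rot"]).as_matrix()
im,d=ctrl.get_image("scene");P,u,v=cloud(ctrl,"scene",d)
q=(P-s["position"])@M;q=np.c_[-q[:,0],q[:,1],-q[:,2]]  # lock-like x,y, up
k=(q[:,1]>-.055)&(q[:,1]<.1)&(q[:,2]<-.02)&(q[:,2]>-.11)&(abs(q[:,0])<.08)
A=q[k];t0=np.radians(30)
# candidate plane of case's +x_lock side
n=lambda A:A[:,0]*np.cos(t0)+A[:,2]*np.sin(t0)
h,e=np.histogram(n(A),bins=np.arange(-.06,.06,.002));i=h.argmax();c=(e[i]+e[i+1])/2;print(h)
B=A[abs(n(A)-c)<.006]
for _ in range(5):
    m=B.mean(0);w=np.linalg.svd(B-m)[2][2];w*=np.sign(w[0]);r=(A-m)@w;B=A[abs(r)<.003]
print("n",len(B),"normal",w,"tilt",np.degrees(np.arctan2(w[2],w[0])),"centre",m)
th=np.arctan2(w[2],w[0]);ex=np.array([np.cos(th),0,np.sin(th)]);ez=np.array([-np.sin(th),0,np.cos(th)])
print("side plane x",m@ex,"along-z range",np.percentile(B@ez,[1,50,99]),"y range",np.percentile(B[:,1],[0.5,99.5]))
E
python3 fit.py
```

```text
time: 8.32
position: [0.5078, -0.37, 0.2024]
tool_rot: [1.732, 2.617, 0.001]
ft_force: [-0.3, -0.2, -4.9]
grip_width: 0.336
grip_force: 55.0
pos [ 0.5078 -0.37    0.2024] yang 23.01 z [ 0.0036 -0.0012 -1.    ] F [-0.2594 -0.198  -4.938 ] T [-0.0114  0.1809 -0.0152] t 8.32 w 29.3 gf 55.0
[  1   0   0   0   0   0   0   0   0   0   0   0   0   0   0   0   0   0
   0   0   0   0   4   3  12  16  24  20  33  25  29  80 318 136   3   0
   0   0   0   0   0   0   0   0   0   0   0   0   0   0   0   0   0   0
   0   0   0   0   0]
n 539 normal [ 0.8508 -0.0042  0.5255] tilt 31.700657034281623 centre [ 0.0346  0.0143 -0.0496]
side plane x 0.003366540559842065 along-z range [-0.0932 -0.0602 -0.0253] y range [-0.0411  0.0783]
```

Run:
```python
from bench import ctrl
from h import *
for c in ("scene","top"):
    D=np.load(f"{c}1.npz");P,u,v=cloud(ctrl,c,D["d"])
    O=np.array([.574,.1955,.172])
    for t in (99.5,):
        A=axes(np.radians(t));q=(P-O)@A*1000
        k0=(abs(q[:,0])<26)&(abs(q[:,1])<104)&(abs(q[:,2])<4)
        # plane offset & normal from rim lanes
        lane=k0&(abs(q[:,0])>13.5)&(abs(q[:,0])<20)&(abs(q[:,1])<95)
        B=q[lane];f=np.linalg.lstsq(np.c_[np.ones(len(B)),B[:,:2]],B[:,2],rcond=None)[0];print(c,len(B),"plane off,sx,sy",f)
        k=k0&(abs(q[:,2]-(f[0]+q[:,:2]@f[1:]))<2)
        B=q[k]
        hi,lo=[],[]
        for y in np.arange(-88,89,4):
            b=B[abs(B[:,1]-y)<3,0]
            lo.append(b.min());hi.append(b.max())
        ys=np.arange(-88,89,4);print(" x edges",np.median(lo),np.median(hi),"mid slope",np.polyfit(ys,(np.array(lo)+hi)/2,1))
        e=[(B[abs(B[:,0]-x)<2,1].min(),B[abs(B[:,0]-x)<2,1].max()) for x in (-20,-17,-14,14,17,20)];print(" y edges",np.round(e,1).tolist())
        r=q[(abs(q[:,0])<25)&(abs(q[:,1])<75)&(q[:,2]<-7)&(q[:,2]>-90)]
        if len(r): print(" slot",len(r),np.percentile(r[:,0],[2,50,98]),np.percentile(r[:,1],[1,99]))
```

```text
scene 110 plane off,sx,sy [ 1.1999 -0.0008  0.0123]Traceback (most recent call last):
  File "<stdin>", line 17, in <module>
    return umr_minimum(a, axis, None, out, keepdims, initial, where)
ValueError: zero-size array to reduction operation minimum which has no identity
```

```bash
cat > edge.py <<'E'
from bench import ctrl
from h import *
from scipy.ndimage import map_coordinates
from scipy.optimize import minimize
def rect(w,l,z,n=80):
    t=np.linspace(-.5,.5,n);return np.concatenate([np.c_[t*0+s*w/2,t*l,t*0+z] for s in(-1,1)]+[np.c_[t*w,t*0+s*l/2,t*0+z][::4] for s in(-1,1)])
L=np.concatenate([rect(.044,.2,0),rect(.025,.163,0),rect(.019,.12,-.004)])
G={}
for c in("scene","top"):
    im=cv2.cvtColor(np.load(f"{c}1.npz")["im"],cv2.COLOR_RGB2GRAY).astype(np.float32)
    im=cv2.GaussianBlur(im,(0,0),.8);G[c]=np.hypot(cv2.Sobel(im,5,1,0),cv2.Sobel(im,5,0,1)); G[c]=np.minimum(G[c],150)
def f(p,cams):
    A=axes(np.radians(p[2]));W=np.array([.574+p[0]/1e3,.1955+p[1]/1e3,.173])+L@A.T
    s=0
    for c in cams:
        uv=project(ctrl,c,W);s-=map_coordinates(G[c],[uv[:,1],uv[:,0]],order=1).mean()
    return s
for cams in (("scene",),("top",),("scene","top")):
    g=[(f((x,y,a),cams),x,y,a) for x in range(-6,7,2) for y in range(-6,7,2) for a in(98.5,99.5,100.5,101.5)]
    b=min(g);r=minimize(f,b[1:],args=(cams,),method="Nelder-Mead",options=dict(initial_simplex=np.array(b[1:])+np.array([[0,0,0],[2,0,0],[0,2,0],[0,0,1.]])))
    print(cams,r.fun,r.x)
E
python3 edge.py
```

```text
('scene',) -129.27188110351562 [ 0.5229  7.184  99.7188]
('top',) -52.531280517578125 [ -0.5621   0.5781 100.7327]
('scene', 'top') -178.1862030029297 [ -0.3334   1.5911 100.377 ]
```

```bash
cat >> h.py <<'E'
def goal(st,O=(.5738,.1962,.1725),a=100.2,off=(.0055,-.0195,.025)):
    A=axes(np.radians(a));p=np.array(O)+A@(np.array(off)+[0,0,st]);return (*p,a)
E
python3 -c "
from bench import ctrl
from h import *
print(goal(.09),goal(0))
rel(ctrl,[(.5,-.37,.5,23),(.47,-.1,.5,50),(.47,.12,.5,90),(*goal(.09)[:2],.45,100.2),goal(.09)])"
```

```text
(np.float64(0.5253497661713699), np.float64(0.16766929243679007), np.float64(0.2748429214352104), 100.2) (np.float64(0.5696385685299857), np.float64(0.1756381057511713), np.float64(0.19690063509461095), 100.2)
pos [ 0.507  -0.3691  0.2003] yang 23.02 z [ 0.0007  0.0006 -1.    ] F [-0.3654 -0.3271 -5.8345] T [0.0606 0.165  0.0657] t 8.38 w 29.4 gf 55.0
rel [   2.    -6.6 -299.7] turn 0.0
rel [ 262.2   71.4 -299.6] turn -5.4
rel [ 464.7  157.4 -299.5] turn -13.4
rel [ 486.9  227.  -249.4] turn -15.44
rel [486.9 226.8 -74.2] turn -15.44
```

```bash
python3 -m crank '[{"tx":0,"ty":0,"tz":-40,"turn":0},{"tx":0,"ty":-1,"tz":-95,"turn":0},{"tx":0,"ty":-3,"tz":-155,"turn":0},{"tx":0,"ty":-5,"tz":-215,"turn":0},{"tx":2,"ty":-6,"tz":-265,"turn":0}]';python3 -m crank '[{"tx":25,"ty":6,"tz":-20,"turn":-0.5},{"tx":70,"ty":20,"tz":-32,"turn":-1.3},{"tx":125,"ty":36,"tz":-35,"turn":-2.4},{"tx":180,"ty":52,"tz":-35,"turn":-3.5},{"tx":235,"ty":68,"tz":-35,"turn":-4.6}]'; python3 -c "
from bench import ctrl
from h import *
rel(ctrl,[(.47,-.1,.5,50),(.47,.12,.5,90),(*goal(.09)[:2],.45,100.2),goal(.09)])"
```

```text
time: 9.0
position: [0.5004, -0.3694, 0.465]
tool_rot: [-1.732, -2.618, -0.001]
ft_force: [0.6, -1.3, -4.6]
grip_width: 0.339
grip_force: 55.0
time: 9.62
position: [0.4706, -0.1245, 0.4979]
tool_rot: [-1.169, -2.912, 0.001]
ft_force: [1.0, -0.2, -5.1]
grip_width: 0.334
grip_force: 55.0
pos [ 0.4706 -0.1245  0.4979] yang 46.24 z [-0.0037  0.0007 -1.    ] F [ 1.0424 -0.2482 -5.1353] T [ 0.0236 -0.0142  0.0252] t 9.62 w 29.1 gf 55.0
rel [17.4 17.3 -2.1] turn -0.75
rel [169.5 176.2  -2. ] turn -8.75
rel [162.4 249.   47.9] turn -10.79
rel [161.8 249.3 223. ] turn -10.79
```

```bash
python3 -m crank '[{"tx":38,"ty":40,"tz":0,"turn":-2},{"tx":76,"ty":80,"tz":0,"turn":-4},{"tx":110,"ty":118,"tz":0,"turn":-6},{"tx":142,"ty":158,"tz":0,"turn":-7.8},{"tx":162,"ty":190,"tz":0,"turn":-9.4}]';python3 -c "
from bench import ctrl
from h import *
rel(ctrl,[(*goal(.12)[:2],.4,100.2),goal(.12)])"
```

```text
time: 10.25
position: [0.4859, 0.1255, 0.4975]
tool_rot: [0.096, -3.135, 0.001]
ft_force: [0.0, -0.7, -4.8]
grip_width: 0.335
grip_force: 55.0
pos [0.4859 0.1255 0.4975] yang 93.49 z [-0.0049 -0.0008 -1.    ] F [ 0.0354 -0.6806 -4.7962] T [-0.1543  0.0279 -0.0884] t 10.25 w 29.2 gf 55.0
rel [-27.5  38.   97.3] turn -1.34
rel [-28.   38.  196.5] turn -1.34
```

Now to a stand-off 120 mm along the slot axis, then look.

```bash
python3 -m crank '[{"tx":-10,"ty":15,"tz":45,"turn":-0.6},{"tx":-20,"ty":30,"tz":100,"turn":-1.1},{"tx":-28,"ty":38,"tz":150,"turn":-1.34},{"tx":-28,"ty":38,"tz":185,"turn":-1.34},{"tx":-28,"ty":38,"tz":196,"turn":-1.34}]';python3 -m crank '[{"tx":0,"ty":0,"tz":0,"turn":0},{"tx":0,"ty":0,"tz":0,"turn":0}]'; python3 fit.py
python3 - <<'E'
from bench import ctrl
from h import *
np.save("dummy.npy",0)
rel(ctrl,[goal(.12),goal(.09)])
c=[]
for n,(r0,r1,c0,c1) in dict(scene=(120,220,190,320),top=(150,250,130,260)).items():
    im,d=ctrl.get_image(n);np.savez(f"{n}2.npz",im=im,d=d);c.append(cv2.resize(im[r0:r1,c0:c1,::-1],(390,300),interpolation=cv2.INTER_CUBIC))
cv2.imwrite("pics/c2.png",np.hstack(c))
E
```

```text
time: 10.88
position: [0.5104, 0.1612, 0.2993]
tool_rot: [0.266, -3.122, 0.005]
ft_force: [0.2, 0.3, -4.1]
grip_width: 0.335
grip_force: 55.0
time: 11.12
position: [0.5136, 0.1618, 0.3057]
tool_rot: [-0.265, 3.128, 0.002]
ft_force: [-0.0, 0.1, -4.8]
grip_width: 0.336
grip_force: 55.0
pos [0.5136 0.1618 0.3057] yang 99.69 z [ 0.0024  0.0012 -1.    ] F [-0.0035  0.0979 -4.833 ] T [-0.0373  0.0833  0.0181] t 11.12 w 29.3 gf 55.0
[  0   0   0   0   0   0   0   0   0   0   0   0   0   0   0   0   0   0
   0   0   0   5  23  59 128 118  35  15  12  14   9   7   6   0   0   0
   0   0   0   0   0   0   0   0   0   0   0   0   0   0   0   0   0   0
   0   0   0   0   0]
n 326 normal [0.8421 0.0017 0.5394] tilt 32.639508072902224 centre [ 0.0173  0.0173 -0.051 ]
side plane x -0.012945083543944972 along-z range [-0.0898 -0.052  -0.0192] y range [-0.0496  0.0892]
pos [0.5137 0.1619 0.3059] yang 99.69 z [ 0.0027  0.0015 -1.    ] F [-0.2539 -0.0114 -4.1706] T [-0.0849  0.0992  0.0027] t 11.18 w 29.2 gf 55.0
rel [2.5 3.6 5. ] turn -0.1
rel [-12.4   3.7  31.1] turn -0.1
```

View pics/c2.png

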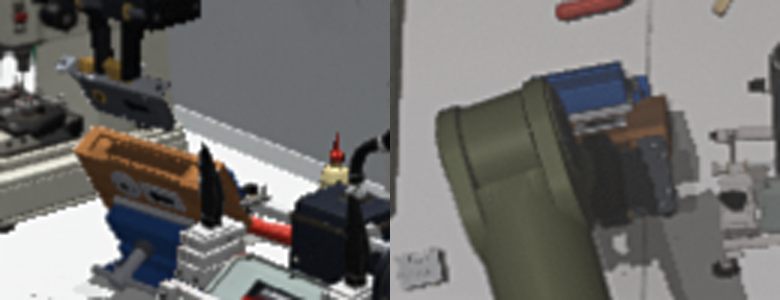

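```bash
python3 - <<'E'
from bench import ctrl
from h import *
for c in ("scene","top"):
    D=np.load(f"{c}1.npz");P,u,v=cloud(ctrl,c,D["d"]);O=np.array([.5738,.1962,.1725]);A=axes(np.radians(100.2));q=(P-O)@A*1000
    col=D["im"][v,u].astype(int);br=col[:,0]-col[:,2]>25
    k=(abs(q[:,0])<30)&(abs(q[:,1])<112)&(abs(q[:,2])<2.5)&br;B=q[k]
    print(c,len(B),"zmed",np.median(B[abs(B[:,0])>14][:,2]))
    print(" y ends",[(x,len(b),b.min().round(1),b.max().round(1)) for x in range(-20,21,4) if len(b:=B[abs(B[:,0]-x)<2,1])])
    print(" x ends",[(y,b.min().round(1),b.max().round(1)) for y in range(-95,100,19) if len(b:=B[abs(B[:,1]-y)<5,0])])
    r=q[(abs(q[:,0])<9.5)&(abs(q[:,1])<75)&(q[:,2]<-7)&(q[:,2]>-90)];print(" slot",len(r),r[:,1].min() if len(r) else 0,r[:,1].max() if len(r) else 0)
print([(c,[(r["xyz"],r["confidence"]) for r in ctrl.mark_of(c,"door_block")][:1]) for c in("scene","scene")])
E
sed -i 's/range(-6,7,2) for y/range(-6,7,2) for y/; s/for cams in .*:/for cams in (("scene",),):/' edge.py
cat >> edge.py <<'E'
for y in range(-6,10): print(y,[round(f((x,y,100.2),("scene",)),1) for x in(-3,-2,-1,0,1,2,3)])
E
python3 edge.py
```

```text
scene 221 zmed 0.9302176691840978
 y ends [(-20, 23, np.float64(-89.9), np.float64(83.3)), (-16, 26, np.float64(-80.4), np.float64(101.1)), (-12, 12, np.float64(-83.8), np.float64(100.4)), (-8, 8, np.float64(-82.5), np.float64(93.3)), (-4, 9, np.float64(-77.0), np.float64(96.4)), (0, 10, np.float64(-74.2), np.float64(103.7)), (4, 9, np.float64(-71.3), np.float64(94.4)), (8, 19, np.float64(-63.7), np.float64(99.1)), (12, 25, np.float64(-101.2), np.float64(82.8)), (16, 26, np.float64(-98.9), np.float64(103.0)), (20, 27, np.float64(-99.5), np.float64(93.7))]
 x ends [(-95, np.float64(15.0), np.float64(20.0)), (-76, np.float64(-25.0), np.float64(3.7)), (-57, np.float64(-23.6), np.float64(22.2)), (-38, np.float64(-23.6), np.float64(20.5)), (-19, np.float64(-22.7), np.float64(19.9)), (0, np.float64(-19.9), np.float64(21.1)), (19, np.float64(-23.5), np.float64(21.2)), (38, np.float64(-22.7), np.float64(22.0)), (57, np.float64(-24.6), np.float64(22.0)), (76, np.float64(-26.9), np.float64(18.5)), (95, np.float64(-25.1), np.float64(18.1))]
 slot 65 -50.32579381061204 65.0612193073417
top 268 z
[... 2829 characters left out ...]
-124.2), np.float32(-126.5), np.float32(-128.0), np.float32(-128.6), np.float32(-128.5), np.float32(-127.7), np.float32(-126.4)]
6 [np.float32(-124.2), np.float32(-126.6), np.float32(-128.2), np.float32(-128.9), np.float32(-128.9), np.float32(-128.2), np.float32(-126.8)]
7 [np.float32(-123.7), np.float32(-126.3), np.float32(-128.0), np.float32(-129.0), np.float32(-129.1), np.float32(-128.5), np.float32(-127.0)]
8 [np.float32(-123.1), np.float32(-125.7), np.float32(-127.6), np.float32(-128.7), np.float32(-129.1), np.float32(-128.5), np.float32(-127.2)]
9 [np.float32(-122.5), np.float32(-124.9), np.float32(-126.9), np.float32(-128.1), np.float32(-128.6), np.float32(-128.3), np.float32(-127.0)]
```

```bash
sed -i 's/O=(.5738,.1962,.1725),a=100.2,off=(.0055,-.0195,.025)/O=(.5735,.1955,.173),a=100.2,off=(.0025,-.0198,.0235)/' h.py
cat > g.py <<'E'
import sys
from bench import ctrl
from h import *
for a in sys.argv[1:]:
    x,s=map(float,a.split(","));print(a,end=" ");rel(ctrl,[goal(s/1e3,off=(x/1e3,-.0198,.0235))])
E
python3 g.py 2.5,80 2.5,60
```

```text
2.5,80 pos [0.5132 0.1618 0.305 ] yang 99.7 z [ 0.0014  0.0008 -1.    ] F [-0.3123 -0.044  -4.1649] T [-0.0359  0.1054 -0.0247] t 11.38 w 29.3 gf 55.0
rel [-15.7   2.8  41.1] turn -0.1
2.5,60 pos [0.5132 0.1618 0.305 ] yang 99.7 z [ 0.0014  0.0008 -1.    ] F [-0.3123 -0.044  -4.1649] T [-0.0359  0.1054 -0.0247] t 11.38 w 29.3 gf 55.0
rel [-25.7   2.9  58.5] turn -0.1
```

```bash
python3 -m crank '[{"tx":-5,"ty":3,"tz":15,"turn":-0.1},{"tx":-11,"ty":3,"tz":30,"turn":-0.1},{"tx":-15.7,"ty":2.9,"tz":41,"turn":-0.1},{"tx":-15.7,"ty":2.9,"tz":41,"turn":-0.1},{"tx":-15.7,"ty":2.9,"tz":41,"turn":-0.1}]' - 30;python3 g.py 2.5,80 2.5,66 2.5,58
python3 - <<'E'
from bench import ctrl
from h import *
im,d=ctrl.get_image("scene");cv2.imwrite("pics/s4.png",cv2.resize(im[130:220,200:320,::-1],(800,600),interpolation=cv2.INTER_CUBIC))
E
```

```text
time: 12.0
position: [0.528, 0.1672, 0.2632]
tool_rot: [-0.279, 3.129, -0.0]
ft_force: [0.1, 0.2, -5.0]
grip_width: 0.339
grip_force: 30.0
2.5,80 pos [0.528  0.1672 0.2632] yang 100.19 z [ 0.0002 -0.     -1.    ] F [ 0.142   0.182  -5.0116] T [-0.0258  0.102  -0.0076] t 12.0 w 29.5 gf 30.0
rel [-0.2  0.  -0.7] turn -0.0
2.5,66 pos [0.528  0.1672 0.2632] yang 100.19 z [ 0.0002 -0.     -1.    ] F [ 0.142   0.182  -5.0116] T [-0.0258  0.102  -0.0076] t 12.0 w 29.5 gf 30.0
rel [-7.2  0.  11.5] turn -0.0
2.5,58 pos [0.528  0.1672 0.2632] yang 100.19 z [ 0.0002 -0.     -1.    ] F [ 0.142   0.182  -5.0116] T [-0.0258  0.102  -0.0076] t 12.0 w 29.5 gf 30.0
rel [-11.2   0.   18.4] turn -0.0
```

View pics/s4.png

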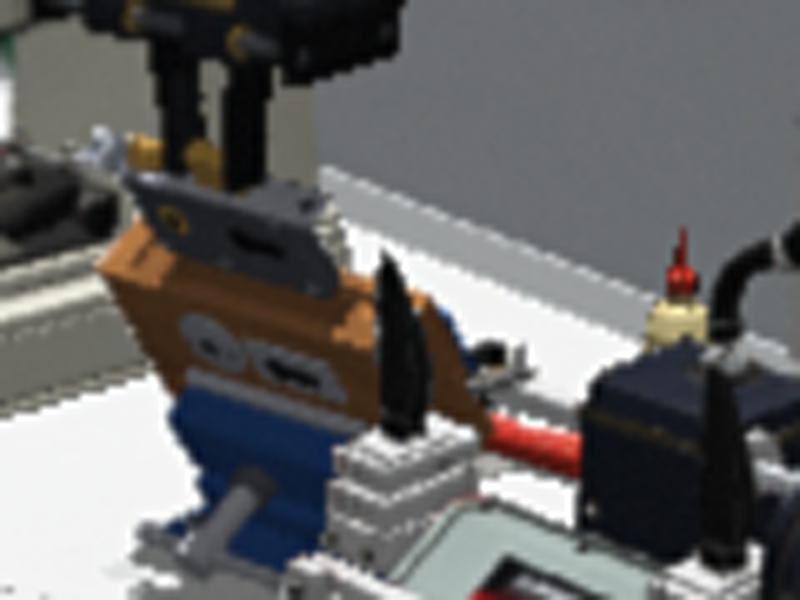

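```bash
python3 -m crank '[{"tx":-3,"ty":0,"tz":5,"turn":0},{"tx":-6,"ty":0,"tz":9.5,"turn":0},{"tx":-8.5,"ty":0,"tz":14,"turn":0},{"tx":-11.2,"ty":0,"tz":18.4,"turn":0},{"tx":-11.2,"ty":0,"tz":18.4,"turn":0}]';python3 g.py 2.5,58 2.8,46
```

```text
time: 12.68
position: [0.5388, 0.1693, 0.2439]
tool_rot: [0.279, -3.129, 0.0]
ft_force: [-0.7, -0.1, -4.9]
grip_width: 0.343
grip_force: 30.0
2.5,58 pos [0.5388 0.1693 0.2439] yang 100.2 z [-0.0005 -0.0003 -1.    ] F [-0.7323 -0.0661 -4.8886] T [-0.089   0.1144 -0.0656] t 12.68 w 29.8 gf 30.0
rel [-0.2 -0.2 -0.9] turn 0.0
2.8,46 pos [0.5388 0.1693 0.2439] yang 100.2 z [-0.0005 -0.0003 -1.    ] F [-0.7323 -0.0661 -4.8886] T [-0.089   0.1144 -0.0656] t 12.68 w 29.8 gf 30.0
rel [-6.5 -0.2  9.3] turn 0.0
```

```bash
python3 -m crank '[{"tx":-3,"ty":0,"tz":5,"turn":0},{"tx":-6,"ty":0,"tz":9.3,"turn":0},{"tx":-8.5,"ty":0,"tz":13,"turn":0},{"tx":-10.5,"ty":0,"tz":16.5,"turn":0},{"tx":-10.5,"ty":0,"tz":16.5,"turn":0}]';python3 g.py 3,38 3.2,28 3.5,18
```

```text
time: 13.3
position: [0.5491, 0.1711, 0.2276]
tool_rot: [0.279, -3.129, 0.001]
ft_force: [0.2, 1.1, -6.4]
grip_width: 0.345
grip_force: 30.0
3,38 pos [0.5491 0.1711 0.2276] yang 100.21 z [-0.0005 -0.0004 -1.    ] F [ 0.1932  1.0958 -6.4121] T [-0.17    0.3592  0.1177] t 13.3 w 30.1 gf 30.0
rel [-0.2 -0.1 -0.2] turn 0.0
3.2,28 pos [0.5491 0.1711 0.2276] yang 100.21 z [-0.0005 -0.0004 -1.    ] F [ 0.1932  1.0958 -6.4121] T [-0.17    0.3592  0.1177] t 13.3 w 30.1 gf 30.0
rel [-5.4 -0.1  8.4] turn 0.0
3.5,18 pos [0.5491 0.1711 0.2276] yang 100.21 z [-0.0005 -0.0004 -1.    ] F [ 0.1932  1.0958 -6.4121] T [-0.17    0.3592  0.1177] t 13.3 w 30.1 gf 30.0
rel [-10.6  -0.1  16.9] turn 0.0
```

```bash
python3 -m crank '[{"tx":-2.7,"ty":0,"tz":4.2,"turn":0},{"tx":-5.4,"ty":0,"tz":8.4,"turn":0},{"tx":-8,"ty":0,"tz":12.6,"turn":0},{"tx":-10.6,"ty":0,"tz":16.8,"turn":0},{"tx":-10.6,"ty":0,"tz":16.8,"turn":0}]' - 25;python3 g.py 3.5,18 3.9,8 4,2
```

```text
time: 13.92
position: [0.5598, 0.173, 0.2108]
tool_rot: [-0.279, 3.129, -0.0]
ft_force: [-0.6, 0.1, -7.1]
grip_width: 0.339
grip_force: 25.0
3.5,18 pos [0.5598 0.173  0.2108] yang 100.2 z [ 0.     -0.0002 -1.    ] F [-0.5834  0.0505 -7.0584] T [-0.1718  0.3629  0.0464] t 13.93 w 29.5 gf 25.0
rel [ 0.2 -0.1  0.1] turn -0.0
3.9,8 pos [0.5598 0.173  0.2108] yang 100.2 z [ 0.     -0.0002 -1.    ] F [-0.5834  0.0505 -7.0584] T [-0.1718  0.3629  0.0464] t 13.93 w 29.5 gf 25.0
rel [-5.1 -0.1  8.6] turn -0.0
4,2 pos [0.5598 0.173  0.2108] yang 100.2 z [ 0.     -0.0002 -1.    ] F [-0.5834  0.0505 -7.0584] T [-0.1718  0.3629  0.0464] t 13.93 w 29.5 gf 25.0
rel [-8.2 -0.1 13.7] turn -0.0
```

```bash
python3 -m crank '[{"tx":-2,"ty":0,"tz":3.4,"turn":0},{"tx":-4,"ty":0,"tz":6.8,"turn":0},{"tx":-5.1,"ty":0,"tz":8.6,"turn":0},{"tx":-6.6,"ty":0,"tz":11.2,"turn":0},{"tx":-6.6,"ty":0,"tz":11.2,"turn":0}]' - 25;python3 g.py 4,5 4,0;  python3 - <<'E'
from bench import ctrl
from h import *
im,d=ctrl.get_image("scene");cv2.imwrite("pics/s5.png",cv2.resize(im[150:210,200:280,::-1],(800,600),interpolation=cv2.INTER_CUBIC))
P,u,v=cloud(ctrl,"scene",d);O=np.array([.5735,.1955,.173]);q=(P-O)@axes(np.radians(100.2))*1000
c=im[v,u].astype(int);k=(abs(q[:,0])<25)&(abs(q[:,1])<95)&(abs(q[:,2])<20);g=k&(abs(c[:,0]-c[:,2])<30)&(c[:,0]>90)
for y in range(-90,91,15):
    for nm,m in(("grey",g),):
        b=q[m&(abs(q[:,1]-y)<7.5)];print(y,nm,len(b),np.median(b,0).round(1) if len(b) else "")
E
```

```text
time: 14.55
position: [0.5662, 0.1742, 0.1999]
tool_rot: [-0.279, 3.129, 0.0]
ft_force: [-0.3, 0.1, -6.4]
grip_width: 0.338
grip_force: 25.0
4,5 pos [0.5662 0.1742 0.1999] yang 100.2 z [ 0.0002  0.0001 -1.    ] F [-0.3357  0.1078 -6.4411] T [-0.1324  0.3376  0.1354] t 14.55 w 29.4 gf 25.0
rel [-0.1 -0.1  0.2] turn -0.0
4,0 pos [0.5662 0.1742 0.1999] yang 100.2 z [ 0.0002  0.0001 -1.    ] F [-0.3357  0.1078 -6.4411] T [-0.1324  0.3376  0.1354] t 14.55 w 29.4 gf 25.0
rel [-2.6 -0.1  4.6] turn -0.0
-90 grey 2 [ 22.2 -85.8  -0.3]
-75 grey 0 
-60 grey 2 [ 21.5 -55.7   0.2]
-45 grey 1 [ 21.3 -48.1  -2.1]
-30 grey 1 [ 22.9 -24.5  -1.5]
-15 grey 0 
0 grey 0 
15 grey 2 [-11.5  18.1   7.3]
30 grey 2 [-8.5 29.9  3. ]
45 grey 1 [-10.4  43.7   5.5]
60 grey 11 [-1.5 64.   5.8]
75 grey 10 [-5.3 74.2  3.8]
90 grey 1 [-9.1 84.  -3.8]
```

View pics/s5.png

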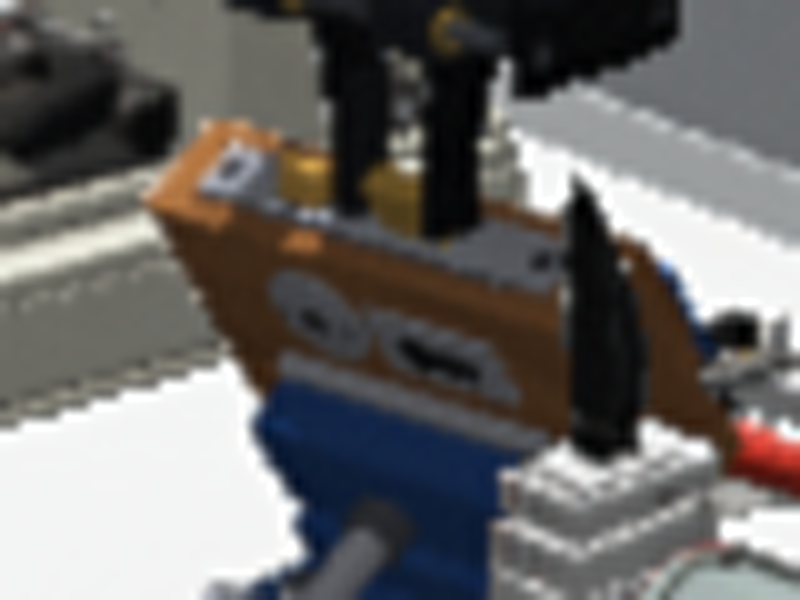

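```bash
python3 -m crank '[{"tx":-0.8,"ty":0,"tz":1.4,"turn":0},{"tx":-1.5,"ty":0,"tz":2.6,"turn":0},{"tx":-2,"ty":0,"tz":3.5,"turn":0},{"tx":-2.6,"ty":0,"tz":4.6,"turn":0},{"tx":-2.6,"ty":0,"tz":4.6,"turn":0}]' - 25;python3 g.py 4,0
cat > fp.py <<'E'
from bench import ctrl
from h import *
im,d=ctrl.get_image("scene")
P,u,v=cloud(ctrl,"scene",d);O=np.array([.5735,.1955,.173]);q=(P-O)@axes(np.radians(100.2))*1000
c=im[v,u].astype(int);k=(abs(q[:,2])<9);gr=abs(c[:,0]-c[:,2])<40;br=c[:,0]-c[:,2]>50
for n,(x0,x1,y0,y1,m) in dict(plate_latch=(-9,9,50,76,gr),plate_bolt=(-9,9,-76,-40,gr),rim_latch=(-20,20,86,97,br),rim_far=(14,20,-60,80,br),rim_near=(-20,-14,-60,80,br)).items():
    b=q[k&m&(q[:,0]>x0)&(q[:,0]<x1)&(q[:,1]>y0)&(q[:,1]<y1),2];print(n,len(b),np.median(b).round(2) if len(b) else "")
b=q[(abs(q[:,0])<9)&(q[:,1]>26)&(q[:,1]<42)&(abs(q[:,2])<18)&br];print("latch",len(b),np.percentile(b[:,2],[10,50,90]) if len(b) else "")
E
python3 fp.py
```

```text
time: 15.22
position: [0.5685, 0.1745, 0.1967]
tool_rot: [0.279, -3.129, -0.001]
ft_force: [-4.7, -1.0, 0.8]
grip_width: 0.343
grip_force: 25.0
4,0 pos [0.5685 0.1745 0.1967] yang 100.19 z [-0.0002  0.0006 -1.    ] F [-4.7234 -1.0216  0.7538] T [-0.3322  1.3303  0.114 ] t 15.22 w 29.9 gf 25.0
rel [-0.4  0.   1.4] turn -0.0
plate_latch 24 1.02
plate_bolt 39 1.02
rim_latch 25 1.17
rim_far 6 2.31
rim_near 14 0.4
latch 18 [ 4.0309  9.0887 13.0037]
```

```bash
python3 -m crank '[{"tx":-0.3,"ty":0,"tz":0.6,"turn":0},{"tx":-0.6,"ty":0,"tz":1.1,"turn":0},{"tx":-0.6,"ty":0,"tz":1.1,"turn":0}]' - 25;python3 g.py 4,0; python3 fp.py
```

```text
time: 15.65
position: [0.5685, 0.1745, 0.1967]
tool_rot: [0.279, -3.128, -0.002]
ft_force: [-8.1, -2.9, 7.6]
grip_width: 0.343
grip_force: 25.0
4,0 pos [0.5685 0.1745 0.1967] yang 100.19 z [-0.0014  0.0009 -1.    ] F [-8.1415 -2.8782  7.6135] T [-0.5289  2.1266  0.0642] t 15.65 w 29.8 gf 25.0
rel [-0.3  0.   1.3] turn -0.0
plate_latch 23 1.75
plate_bolt 35 -0.39
rim_latch 21 2.2
rim_far 6 1.52
rim_near 12 0.5
latch 16 [ 4.103   8.1938 13.4711]
```

```bash
python3 -m crank '[{"tx":0.5,"ty":0,"tz":-1,"turn":0},{"tx":0.5,"ty":0,"tz":-1,"turn":0}]' - 5; python3 -m crank '[{"tx":0,"ty":0,"tz":0,"turn":0},{"tx":0,"ty":0,"tz":0,"turn":0},{"tx":0,"ty":0,"tz":0,"turn":0},{"tx":0,"ty":0,"tz":0,"turn":0}]' 44; python3 -m crank '[{"tx":3,"ty":0,"tz":-10,"turn":0},{"tx":8,"ty":0,"tz":-25,"turn":0},{"tx":20,"ty":0,"tz":-60,"turn":0},{"tx":40,"ty":0,"tz":-100,"turn":0},{"tx":60,"ty":0,"tz":-130,"turn":0}]' ; python3 -m crank '[{"tx":20,"ty":0,"tz":0,"turn":0},{"tx":40,"ty":0,"tz":0,"turn":0}]' 0 ; python3 fp.py;  python3 - <<'E'
from bench import ctrl
from h import *
np.savez
a,d=ctrl.get_image("scene");b,e=ctrl.get_image("top");r=lambda x:cv2.resize(np.ascontiguousarray(x[:,:,::-1]),(400,300),interpolation=cv2.INTER_CUBIC)
np.savez("scene3.npz",im=a,d=d);np.savez("top3.npz",im=b,d=e)
cv2.imwrite("pics/s6.png",np.hstack([r(a[150:210,200:280]),r(b[170:230,155:235])]))
for c in("scene","top"):
    for q in("lock","latch_tip"): print(c,q,[(np.round(x["xyz"],4),x["confidence"]) for x in ctrl.mark_of(c,q)][:1])
O=np.array([.5735,.1955,.173]);print("expected latch tip",O+axes(np.radians(100.2))@[0,.034,.011]);rel(ctrl,[])
E
```

```text
time: 15.95
position: [0.5691, 0.1746, 0.197]
tool_rot: [-0.279, 3.128, 0.001]
ft_force: [-4.9, -2.4, 5.0]
grip_width: 0.342
grip_force: 5.0
time: 16.45
position: [0.5689, 0.1746, 0.1955]
tool_rot: [-0.279, 3.129, 0.0]
ft_force: [-0.2, 0.3, 0.2]
grip_width: 0.502
grip_force: 0.0
time: 17.08
position: [0.5094, 0.1637, 0.3286]
tool_rot: [-0.278, 3.126, 0.002]
ft_force: [0.1, 0.7, -0.6]
grip_width: 0.509
grip_force: 0.0
time: 17.32
position: [0.4699, 0.1566, 0.3274]
tool_rot: [-0.279, 3.127, 0.002]
ft_force: [1.3, -0.1, 0.4]
grip_width: 0.359
grip_force: 0.0
plate_latch 22 1.4
plate_bolt 36 0.79
rim_latch 18 2.73
rim_far 33 1.25
rim_near 45 0.61
latch 15 [ 2.4653  9.1148 14.2025]
scene lock [(array([0.5731, 0.1936, 0.1746]), 0.82)]
scene latch_tip [(array([0.5659, 0.2282, 0.1831]), 0.44)]
top lock [(array([0.5754, 0.1976, 0.1786]), 0.51)]
top latch_tip [(array([ 0.4647,  0.4195, -0.004 ]), 0.62)]
expected latch tip [0.5621 0.228  0.1825]
pos [0.4709 0.1568 0.3256] yang 100.18 z [ 0.0005 -0.0001 -1.    ] F [-0.766   0.1959 -0.0801] T [ 0.0258 -0.0834 -0.0099] t 17.68 w 5.0 gf 0.0
```

View pics/s6.png

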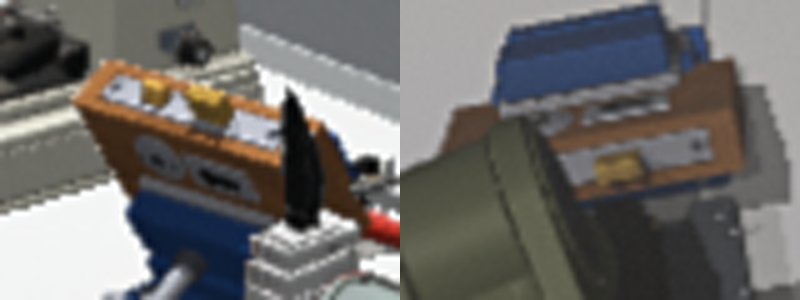

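Run:
```python
from bench import ctrl
from h import *
O=np.array([.5735,.1955,.173]);A=axes(np.radians(100.2))
D=np.load("scene3.npz");P,u,v=cloud(ctrl,"scene",D["d"]);q=(P-O)@A*1000;c=D["im"][v,u].astype(int)
k=(abs(q[:,0])<14)&(q[:,1]>18)&(q[:,1]<50)&(q[:,2]>2.5)&(q[:,2]<20)
for a in np.c_[q[k].round(1),c[k]]: print(a)
print("net",(np.array([[.5659,.2282,.1831]])-O)@A*1000)
b=q[(abs(q[:,0])<14)&(q[:,1]>-45)&(q[:,1]<5)&(q[:,2]>19)&(q[:,2]<30)];print("bolt top",len(b),b.mean(0))
A0=np.array([.5621,.2280,.1825])
for x in(0,2): # TCP for corner K at door (x,34,z)
  for z in(22,11,2):
    K=O+A@np.array([x,34,z])/1e3;f=np.array([np.cos(np.radians(10.2)),np.sin(np.radians(10.2)),0]);T=K-.0095*f+[0,0,.019];print(x,z,T);rel(ctrl,[(*T,100.2)])
```

```text
[ 13.7  49.7   4.2 190.  134.   80. ]
[  1.3  44.3  13.5 173.  145.  112. ]
[  3.7  42.6  11.5 229.  182.   93. ]
[  4.5  38.   12.2 235.  188.   94. ]
[  4.5  32.4  13.9 227.  177.   91. ]
[ 12.6  39.6   3.5 199.  144.   76. ]
[  0.5  46.3   8.6 144.  130.  110. ]
[  0.1  39.7  11.1 157.  122.   62. ]
[ -0.2  33.6  13.4 179.  141.   67. ]
[  1.4  30.5  12.7 214.  170.   84. ]
[  3.8  28.7  10.8 186.  143.   70. ]
[  1.   18.7  16.8 137.   96.   49. ]
[ -4.1  41.9   9.7 135.  123.  106. ]
[ -0.3  42.3   5.6 120.   94.   48. ]
[ -2.3  33.4  10.5 121.   93.   44. ]
[  1.1  33.1   7.2 143.  111.   53. ]
[  0.   25.7  10.6 123.   94.   45. ]
[ 4.2 26.7  6.1 99.  76.  41. ]
[ -5.9  48.    4.5 196.  200.  210. ]
[ -5.7  36.7   8.  108.   82.   38. ]
[ -3.1  35.1   5.8 118.   91.   40. ]
[ -2.7  30.1   7.  124.   95.   45. ]
[ -1.4  26.5   6.9 106.   81.   36. ]
[ 0.6 24.   5.6 93.  72.  42. ]
[ -8.5  46.8   2.5 194.  199.  210. ]
[ -6.3  38.9   2.8 103.   90.   73. ]
[ -7.   26.4   7.6 118.   90.   44. ]
[ -4.1  25.3   5.  100.   77.   38. ]
[ -2.7  21.8   4.7 102.   94.   85. ]
[ -9.5  25
[... 672 characters left out ...]
 T [ 0.0258 -0.0834 -0.0099] t 17.68 w 5.0 gf 0.0
rel [-97.2  53.9 132. ] turn -0.0
2 22 [0.549  0.2256 0.2121]
pos [0.4709 0.1568 0.3256] yang 100.18 z [ 0.0005 -0.0001 -1.    ] F [-0.766   0.1959 -0.0801] T [ 0.0258 -0.0834 -0.0099] t 17.68 w 5.0 gf 0.0
rel [-89.   53.9 113.6] turn -0.0
2 11 [0.5544 0.2266 0.2025]
pos [0.4709 0.1568 0.3256] yang 100.18 z [ 0.0005 -0.0001 -1.    ] F [-0.766   0.1959 -0.0801] T [ 0.0258 -0.0834 -0.0099] t 17.68 w 5.0 gf 0.0
rel [-94.5  53.9 123.2] turn -0.0
2 2 [0.5588 0.2274 0.1947]
pos [0.4709 0.1568 0.3256] yang 100.18 z [ 0.0005 -0.0001 -1.    ] F [-0.766   0.1959 -0.0801] T [ 0.0258 -0.0834 -0.0099] t 17.68 w 5.0 gf 0.0
rel [-99.   53.9 131. ] turn -0.0
```

```bash
python3 -m crank '[{"tx":-40,"ty":35,"tz":0,"turn":0},{"tx":-75,"ty":54,"tz":30,"turn":0},{"tx":-90,"ty":54,"tz":75,"turn":0},{"tx":-90,"ty":54,"tz":105,"turn":0},{"tx":-90,"ty":54,"tz":105,"turn":0}]' 0 10
cat > k.py <<'E'
import sys
from bench import ctrl
from h import *
O=np.array([.5735,.1955,.173]);A=axes(np.radians(100.2));f=np.array([np.cos(np.radians(10.2)),np.sin(np.radians(10.2)),0])
s=ctrl.get_state();K=s["position"]+.0095*f-[0,0,.019];print("K in door",(K-O)@A*1000)
for z in map(float,sys.argv[1:]): rel(ctrl,[(*(O+A@np.array([3.5,34,z])/1e3-.0095*f+[0,0,.019]),100.2)])
E
python3 k.py 14 11 6 2.5
```

```text
time: 18.3
position: [0.5482, 0.2253, 0.2173]
tool_rot: [0.279, -3.124, 0.005]
ft_force: [0.2, 0.0, 1.1]
grip_width: 0.002
grip_force: 0.0
K in door [ 3.8612 33.8118 26.9853]
pos [0.5482 0.2253 0.2173] yang 100.19 z [-0.0052 -0.0038 -1.    ] F [0.1737 0.0258 1.0651] T [0.039  0.0272 0.0523] t 18.3 w 0.2 gf 0.0
rel [-6.2  0.2 11.4] turn -0.0
pos [0.5482 0.2253 0.2173] yang 100.19 z [-0.0052 -0.0038 -1.    ] F [0.1737 0.0258 1.0651] T [0.039  0.0272 0.0523] t 18.3 w 0.2 gf 0.0
rel [-7.8  0.2 14. ] turn -0.0
pos [0.5482 0.2253 0.2173] yang 100.19 z [-0.0052 -0.0038 -1.    ] F [0.1737 0.0258 1.0651] T [0.039  0.0272 0.0523] t 18.3 w 0.2 gf 0.0
rel [-10.3   0.2  18.3] turn -0.0
pos [0.5482 0.2253 0.2173] yang 100.19 z [-0.0052 -0.0038 -1.    ] F [0.1737 0.0258 1.0651] T [0.039  0.0272 0.0523] t 18.3 w 0.2 gf 0.0
rel [-12.1   0.3  21.3] turn -0.0
```

```bash
python3 -m crank '[{"tx":-3,"ty":0,"tz":6,"turn":0},{"tx":-6,"ty":0,"tz":11.4,"turn":0},{"tx":-8,"ty":0,"tz":14,"turn":0},{"tx":-9.2,"ty":0,"tz":16.2,"turn":0},{"tx":-9.2,"ty":0,"tz":16.2,"turn":0}]'; python3 k.py 6 2.5 1
```

```text
time: 18.92
position: [0.5585, 0.2277, 0.2047]
tool_rot: [-0.28, 3.129, 0.001]
ft_force: [-1.0, 0.3, 2.2]
grip_width: 0.006
grip_force: 1.0
K in door [ 6.6837 34.3496 10.7947]
pos [0.5585 0.2277 0.2047] yang 100.21 z [ 0.0003  0.0004 -1.    ] F [-0.9792  0.2774  2.1501] T [0.0026 0.1529 0.0351] t 18.93 w 0.5 gf 1.0
rel [ 0.4 -0.4  5.7] turn 0.0
pos [0.5585 0.2277 0.2047] yang 100.21 z [ 0.0003  0.0004 -1.    ] F [-0.9792  0.2774  2.1501] T [0.0026 0.1529 0.0351] t 18.93 w 0.5 gf 1.0
rel [-1.4 -0.4  8.8] turn 0.0
pos [0.5585 0.2277 0.2047] yang 100.21 z [ 0.0003  0.0004 -1.    ] F [-0.9792  0.2774  2.1501] T [0.0026 0.1529 0.0351] t 18.93 w 0.5 gf 1.0
rel [-2.1 -0.4 10.1] turn 0.0
```

```bash
python3 -m crank '[{"tx":3,"ty":0,"tz":-4,"turn":0},{"tx":4.5,"ty":0,"tz":-4,"turn":0},{"tx":4.5,"ty":0,"tz":-4,"turn":0}]'; python3 k.py 11 6 2 1
```

```text
time: 19.3
position: [0.5538, 0.2268, 0.2084]
tool_rot: [-0.28, 3.129, 0.0]
ft_force: [0.2, 0.4, 0.4]
grip_width: 0.008
grip_force: 0.0
K in door [ 4.3855 34.3113 16.3493]
pos [0.5538 0.2268 0.2084] yang 100.21 z [ 0.0001  0.0002 -1.    ] F [0.1574 0.4298 0.402 ] T [-0.0014  0.0016  0.0279] t 19.3 w 0.7 gf 0.0
rel [-1.9 -0.3  5.1] turn 0.0
pos [0.5538 0.2268 0.2084] yang 100.21 z [ 0.0001  0.0002 -1.    ] F [0.1574 0.4298 0.402 ] T [-0.0014  0.0016  0.0279] t 19.3 w 0.7 gf 0.0
rel [-4.4 -0.3  9.4] turn 0.0
pos [0.5538 0.2268 0.2084] yang 100.21 z [ 0.0001  0.0002 -1.    ] F [0.1574 0.4298 0.402 ] T [-0.0014  0.0016  0.0279] t 19.3 w 0.7 gf 0.0
rel [-6.4 -0.3 12.9] turn 0.0
pos [0.5538 0.2268 0.2084] yang 100.21 z [ 0.0001  0.0002 -1.    ] F [0.1574 0.4298 0.402 ] T [-0.0014  0.0016  0.0279] t 19.3 w 0.7 gf 0.0
rel [-6.9 -0.3 13.7] turn 0.0
```

Press to just short of full travel and watch the force.

```bash
python3 -m crank '[{"tx":-1.9,"ty":0,"tz":5,"turn":0},{"tx":-3.5,"ty":0,"tz":7.5,"turn":0},{"tx":-4.7,"ty":0,"tz":10,"turn":0},{"tx":-6.2,"ty":0,"tz":12.5,"turn":0},{"tx":-6.2,"ty":0,"tz":12.5,"turn":0}]'; python3 k.py
```

```text
time: 19.92
position: [0.5601, 0.228, 0.1962]
tool_rot: [0.279, -3.129, -0.001]
ft_force: [-2.1, -0.3, 4.8]
grip_width: 0.004
grip_force: 2.9
K in door [ 3.8604 34.3912  2.6404]
```

```bash
python3 -m crank '[{"tx":-0.5,"ty":0,"tz":0.9,"turn":0},{"tx":-0.5,"ty":0,"tz":0.9,"turn":0}]'; python3 k.py
```

```text
time: 20.18
position: [0.5602, 0.2281, 0.196]
tool_rot: [0.28, -3.128, -0.001]
ft_force: [-4.2, -1.5, 10.2]
grip_width: 0.005
grip_force: 5.1
K in door [ 3.8909 34.4275  2.3482]
```

```bash
python3 -m crank '[{"tx":-0.3,"ty":0,"tz":0.6,"turn":0},{"tx":-0.3,"ty":0,"tz":0.6,"turn":0}]'; python3 k.py; python3 -m crank '[{"tx":3,"ty":0,"tz":-6,"turn":0},{"tx":6,"ty":0,"tz":-12,"turn":0},{"tx":12,"ty":0,"tz":-24,"turn":0},{"tx":30,"ty":0,"tz":-60,"turn":0},{"tx":50,"ty":0,"tz":-110,"turn":0}]'; python3 -m crank '[{"tx":30,"ty":-20,"tz":-20,"turn":0},{"tx":50,"ty":-60,"tz":-40,"turn":0},{"tx":60,"ty":-100,"tz":-40,"turn":0},{"tx":60,"ty":-120,"tz":-40,"turn":0},{"tx":60,"ty":-120,"tz":-40,"turn":0}]'; python3 fp.py
python3 - <<'E'
from bench import ctrl
from h import *
a,d=ctrl.get_image("scene");b,e=ctrl.get_image("top");r=lambda x:cv2.resize(np.ascontiguousarray(x[:,:,::-1]),(400,300),interpolation=cv2.INTER_CUBIC)
cv2.imwrite("pics/s7.png",np.vstack([np.hstack([r(a[150:210,200:280]),r(b[170:230,155:235])]),np.hstack([r(a),r(b)])]))
rel(ctrl,[])
E
```

```text
time: 20.42
position: [0.5603, 0.2281, 0.1959]
tool_rot: [0.279, -3.128, -0.001]
ft_force: [-5.5, -1.6, 11.2]
grip_width: 0.011
grip_force: 6.6
K in door [ 3.9225 34.4179  2.211 ]
time: 21.05
position: [0.5103, 0.2185, 0.3041]
tool_rot: [0.279, -3.127, 0.003]
ft_force: [1.1, 1.4, 0.5]
grip_width: 0.006
grip_force: 0.0
time: 21.68
position: [0.4739, 0.0886, 0.3447]
tool_rot: [-0.273, 3.129, 0.001]
ft_force: [0.9, -0.2, -0.3]
grip_width: 0.004
grip_force: 0.0
plate_latch 22 1.88
plate_bolt 35 1.28
rim_latch 26 1.69
rim_far 35 0.53
rim_near 47 0.83
latch 16 [ 5.0456  8.6049 12.8757]
pos [0.4735 0.0918 0.3441] yang 100.3 z [-0.0003  0.0002 -1.    ] F [ 0.1538  0.197  -0.2406] T [0.052  0.0391 0.0017] t 21.82 w 0.5 gf 0.0
```

View pics/s7.png

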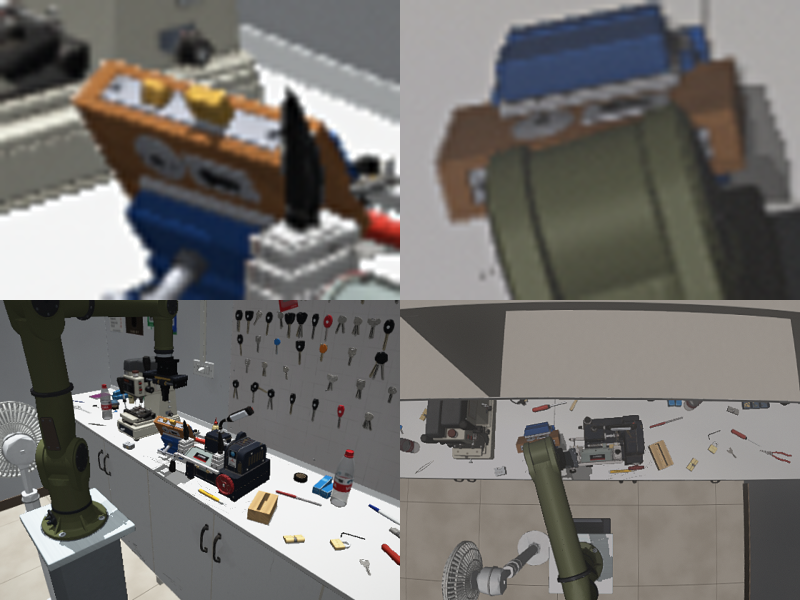

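```bash
python3 -c "
from bench import ctrl
print(ctrl.close_job())"
```

```text
the job is handed in; nothing more can be done
None
```

The lock is seated in the door sample with its faceplate flush as far as the depth images can tell (within about 1 mm). The latch was pressed to its stop and sprang back out, the padlock, tester and spare cylinder were never touched, and the job was handed in at about 22 s with the robot clear.

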